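Restock the carton rack: release the ratchet jaw, load a carton, click the jaw up

TASK

Put the lancet carton that stands in front of the supply rack into the rack's row. Press down the release lever on the ratchet jaw and, keeping it pressed, push the jaw back to the end of its bar; then push the waiting carton along the desk into the opened gap until it stands against the back fence, and last push the jaw up again until it clicks snugly against the row. Only press and push, without force: no carton may be gripped, lifted, tipped or pushed hard, the two cartons already in the rack stay in their places, and the other things on the desk are left alone.

Things in the scene. Friction and masses are not known exactly. Their poses are not given: they have to be found in the camera images.
- rack: grey steel rack; fixed; origin on the desk, mid-length, at the front face of its back fence (40 mm high, 356 mm long). Rack x points into the fence, away from the open front; rack y runs along fence and bar, from the ratchet jaw to the fixed end plate (inner face y = +150 mm); z up. Toothed bar above, behind the fence (top z = 66 mm). No floor plate: cartons stand on the desk, side by side along y
- jaw (a joint): m; the jaw's clamping face lies at rack y = 0.022 - value. Grows as the jaw is pushed back toward rack -y, away from the row; 0.120 is the end stop; 0.004 to 0.028 at the start. Toward +y it clicks freely over the 6 mm teeth (2 to 7 N); toward -y the pawl locks it unless the release is held down (then about 2 N). After a push it can settle back by up to a tooth
- jaw_back (a point): centre of the flat back of the jaw's upright plate (the side away from the cartons), 38 mm in front of the fence, 40 mm above the desk; rack axes. The plate spans rack x = -64 to -4 mm, z = 5 to 75 mm; its clamping face is 6.5 mm toward rack +y of here. A flange at the plate's top edge stands out 9 mm over this side (z = 71 to 75 mm). The slide over the bar reaches 69 mm back, up to z = 103 mm
- release (a joint): rad; release lever: 0 = up, pawl in the teeth (up to 0.2 when the pawl rests on a tooth); 0.36 = fully down; the pawl is clear of the teeth from about 0.23. Sprung: about 1.5 N to start, about 6 N fully down, and it comes up when let go
- release_pad (a point): middle of the top of the lever's ribbed steel thumb pad (30 mm along rack x, 26 mm along rack y), on the slide, 19 mm behind the fence's front face. About 90 mm above the desk when up, some 9 mm lower when pressed; up, it slopes 17 degrees, lower toward rack -y; down, about level. A black thumb stop, part of the jaw (24 mm wide, top z = 103 mm), stands 15 mm to rack -y: push sideways against it
- new_carton_center (a point): centre of the waiting lancet carton (closed, white and red, about 0.12 kg), loose on the desk in front of the rack: 60 mm along its own x, 90 mm along its own y, 45 mm high. Its length lies roughly along rack x, in front of the gap that the fully opened jaw leaves. Home: centre 45 mm in front of the fence, length square to it, beside the other lancet carton
- lancet_carton_center (a point): centre of the same kind of carton (60 x 90 x 45 mm, same axes), already in the rack, nearest to the jaw; its side toward the jaw lies at about rack y = +20 mm.
- swab_carton_center (a point): centre of a larger white and blue swab carton (68 x 105 x 60 mm, 68 along its own x, 105 along its own y), in the rack next to the fixed end plate.
- cup_of_tubes: bystander: clear tub with used sample tubes, 107 mm across, 118 mm high; origin under its centre
- glue: bystander: upright glue stick, 24 mm across, 96 mm high; origin under its centre
- correction_bottle: bystander: small correction fluid bottle, 30 mm across, 72 mm high; origin under its centre
- pen: bystander: ball pen lying on the desk, 149 mm long, 12 mm thick; origin under its centre
- tube_rack: bystander: white foam block with capped sample tubes standing in it, 82 x 170 mm, 94 mm high; origin under its centre

How it is judged:
By the outcome, as a careful person would: the job done as asked, in the order asked, and still so for the second after the job is handed in, with the robot touching nothing.
It also fails if it takes over 64 s, if anything falls off the work surface, if the arm or the gripper's body presses on something with over 40 N, if the wrist force passes 120 N, or if a joint passes its speed limit or range.

ROBOT

A 6-joint arm with a two-finger parallel gripper is mounted at the origin on a cart in front of the work surface, level with it; the furniture and walls round the work are solid. World frame = base frame: x ahead of the robot, y to its left, z up, the work surface at z = 0. Lengths are in m, angles in rad, forces in N, time in s.
With the tool pointing down it reaches from about 0.35 to 0.975 m from the base axis. Payload 4.9 kg.
Tool frame: the origin (TCP) lies between the finger pads; the fingertips stand 22 mm ahead of it and the grasp point (between the pads) lies 3 mm ahead of it; z points along the fingers, y is the line along which they close (so a half turn about z gives the same grasp; the last joint's range is limited). The gripper opens to 85 mm and grips with 20 to 120 N. Pads are 22 mm wide; open, the fingers measure 114 mm over their backs; the gripper's body (76 mm by 85 mm) begins 54 mm behind the grasp point. The pads swing forward as they close: fully open they stand 13 mm farther back than shut.
Start: joints at [-1.36, 0.053, 1.613, -0, 1.476, -0.119], TCP at [0.202, -0.591, 0.253] pointing down, gripper open.
Joint ranges: [-3.01, 3.01], [-1.01, 2.22], [0.06, 2.58], [-1.02, 4.17], [0.09, 2.62], [-3.14, 3.14]. Speed limits (rad/s): [2.57, 2.57, 3.14, 3.14, 3.14, 3.14].

INTERFACE

Orientations are given as a unit quaternion [w, x, y, z].
In Python, from plant import state, grab_frame, get_calibration, job_done, recognise, regions_of gives the robot as it stands.
- The arm moves only by the tool apply_moves, never from a script. Its argument "targets" is a list of rows, each an object with "translation": the shift along the tool's x, y, z normalised to -1 to 1, where 1 is 100 mm, a list of three; "twist": the turn about the tool's z normalised to -1 to 1, where 1 is 0.1 rad; "hand": the opening, from 0 (shut) to 1 (fully open). A call has 1 to 8 rows; each row shifts and turns the commanded pose from where the row before left it, along the tool's axes as they then stand; what a row does not reach is not made up. A row lasts 1/10 s, in which the tool goes at most 50 mm and 8.59 degrees, less where a joint would pass 70% of its speed; a pose out of reach is approached as far as the arm can. A call with a number of a shift or a turn outside -1 to 1 is refused whole. A call with a gripper value outside its range is refused whole. The fingers move at their own pace and stop on an object; the grip force is fixed at half the most. Time passes only in rows, so rows that do not move let the fingers close. It gives the time, the measured TCP pose, the force, the opening and the grip force at its end, in the units of the state.
- state(): the state, without advancing time (a new reading comes with each control period).
- grab_frame(name): name is "scene" or "top"; returns the picture (480x640x3 uint8, red, green, blue); there is no depth.
- get_calibration(name): a dict with "camera_matrix" (3x3 intrinsics, pixels), "pose" (4x4, takes a point from camera to world coordinates). Camera axes: x right, y up, looking along -z (the intrinsics and any distortion apply to the point x, -y, -z); pixel columns grow to the right and rows downward; lengths in m; the calibration is good to about 2 mm. A picture is of the moment at which its call begins. get_calibration takes no time and is no camera call.
- job_done(): hands the job in; it is judged then, once.
Trained networks look in the newest picture that a camera, given by its name, has taken for a name from the list of things; names that differ only in an ending like _2 or _b are one class to them, and where a whole thing is asked for, a point or a joint stands for the part that bears it (a point fixed in the world has none). Each returns a list of dicts, best first, with "score" (0 to 1); they miss things now and then, are a little off and sometimes report something else, mostly with a low value. They report only what shows in the picture. A call takes as long as a camera call.
- recognise(camera, query): "point" ([x, y, z] in m, in world coordinates, good to about 4 mm: the middle of the surface that is visible of it).
- regions_of(camera, query): "pixels" (480x640 bool, what is visible of it).
The state is a dict: "time": time; "joint_pos": joint angles; "joint_vel": joint speeds; "joint_efforts": joint torques, N m; "tool_pos": TCP position; "tool_rot": TCP orientation; "contact_force": force on the tool from outside, world axes, zero at the start; "ft_torque": the same for the moment, N m; "gripper_width": opening from 0.0 (shut) to 1.0 (fully open); "grasp_force": force on a finger pad.
Only numpy, scipy, OpenCV 4.12 (cv2) and the standard library are available. Lean on these libraries where they do the work, as an engineer would, in place of code of your own. Each camera call takes 0.05 s, during which the arm holds its last target. There are 200 camera calls.

## Working session

There is one attempt and no reset: what is moved stays moved. The work goes in short steps, Python scripts to look and compute and a tool call to move; the robot and the scene stay as the last step left them, time stands still between calls to the robot, and variables do not carry over. Pictures are saved under pics/ and viewed, at most 10 in all, crops included, and the job is handed in when it is done.

Besides the shell and the picture viewer there is one more tool, called after "Request:" by a JSON object that holds its "method" and its "body". apply_moves: Moves the arm, as the interface text tells. Its arguments: {"type":"object","properties":{"targets":{"type":"array"}},"required":["targets"]}

```bash
mkdir -p pics; ls; python3 - <<'E'
from plant import *
import cv2, numpy as np
s=state(); print({k:np.round(v,3).tolist() for k,v in s.items()})
for c in("scene","top"):
    im=grab_frame(c); cv2.imwrite(f"pics/{c}0.png",im[:,:,::-1])
    k=get_calibration(c); print(c,np.round(k["camera_matrix"],1).tolist(),np.round(k["pose"],4).tolist(),[x for x in k])
for q in["rack","jaw_back","release_pad","new_carton_center","lancet_carton_center","swab_carton_center","cup_of_tubes","glue","correction_bottle","pen","tube_rack"]:
    for c in("scene","top"):
        print(q,c,[(np.round(r["point"],3).tolist(),round(r["score"],2)) for r in recognise(c,q)[:3]])
E
```

```text
pics
{'time': 0.0, 'joint_pos': [-1.36, 0.053, 1.614, 0.0, 1.476, -0.119], 'joint_vel': [-0.0, -0.0, -0.002, 0.001, -0.001, 0.0], 'joint_efforts': [-0.0, -39.368, -37.018, -0.0, 0.007, 0.0], 'tool_pos': [0.202, -0.591, 0.252], 'tool_rot': [-0.001, 0.986, 0.164, -0.0], 'contact_force': [-0.647, -0.53, -0.022], 'ft_torque': [0.004, -0.028, 0.031], 'grasp_force': 0.0, 'gripper_width': 0.998}
scene [[573.4, 0.0, 316.7], [0.0, 573.4, 226.7], [0.0, 0.0, 1.0]] [[-0.6856, 0.3643, -0.6302, -0.233], [-0.7275, -0.3727, 0.576, 0.6664], [-0.025, 0.8534, 0.5206, 0.7116], [0.0, 0.0, 0.0, 1.0]] ['camera_matrix', 'pose']
top [[531.1, 0.0, 312.7], [0.0, 531.1, 245.1], [0.0, 0.0, 1.0]] [[0.0184, 0.9971, -0.0734, 0.4606], [-0.9998, 0.0179, -0.0073, -0.0517], [-0.0059, 0.0735, 0.9973, 1.3384], [0.0, 0.0, 0.0, 1.0]] ['camera_matrix', 'pose']
rack scene [([0.641, 0.024, 0.052], 0.71)]
rack top [([0.652, -0.011, 0.048], 0.59)]
jaw_back scene [([0.65, -0.015, 0.063], 0.57)]
jaw_back top [([0.654, -0.022, 0.082], 0.69)]
release_pad scene [([0.647, -0.015, 0.066], 0.52), ([0.661, -0.016, 0.086], 0.49)]
release
[... 213 characters left out ...]
[0.649, -0.013, 0.07], 0.49)]
lancet_carton_center top [([0.586, 0.036, 0.042], 0.63)]
swab_carton_center scene [([0.535, 0.102, 0.059], 0.69)]
swab_carton_center top [([0.57, 0.103, 0.058], 0.66)]
cup_of_tubes scene [([0.449, 0.302, 0.055], 0.68)]
cup_of_tubes top [([0.461, 0.285, 0.09], 0.6), ([0.59, 0.031, 0.044], 0.24)]
glue scene []
glue top [([0.432, -0.215, 0.097], 0.55)]
correction_bottle scene [([0.57, -0.293, 0.035], 0.69)]
correction_bottle top [([0.573, -0.299, 0.039], 0.71)]
pen scene [([0.388, 0.166, 0.015], 0.84)]
pen top [([0.382, 0.173, 0.014], 0.7)]
tube_rack scene [([0.666, -0.351, 0.057], 0.61), ([0.388, 0.167, 0.013], 0.29)]
tube_rack top [([0.682, -0.372, 0.091], 0.58)]
```

```bash
python3 - <<'E'
import cv2
a=cv2.imread("pics/top0.png")[90:290,200:470]; cv2.imwrite("pics/top0c.png",cv2.resize(a,(798,591),interpolation=cv2.INTER_CUBIC))
E
```

```text
(no output)
```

View pics/scene0.png

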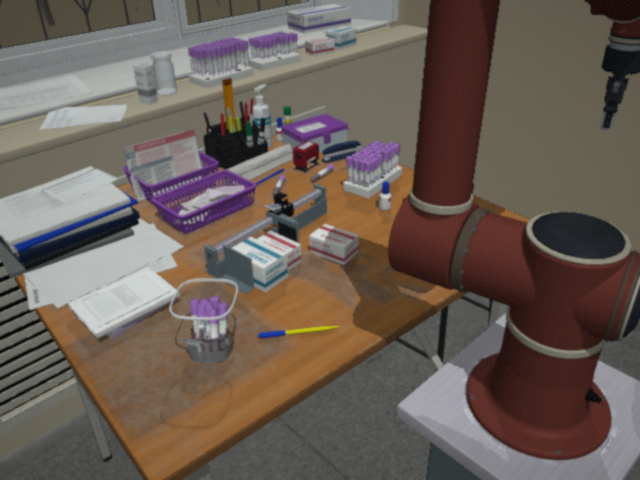

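View pics/top0c.png

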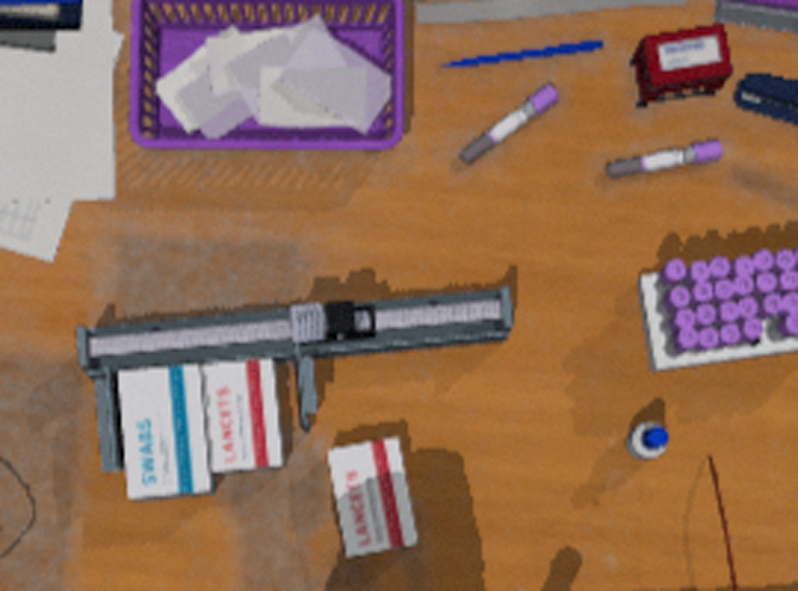

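```bash
cat > h.py <<'E'
from plant import *
import cv2, numpy as np
def proj(c,P):
    k=get_calibration(c);T=np.linalg.inv(k["pose"]);p=np.atleast_2d(P)@T[:3,:3].T+T[:3,3]
    p=p*[1,-1,-1];q=p@k["camera_matrix"].T;return q[:,:2]/q[:,2:]
def unproj(c,uv,z):
    k=get_calibration(c);uv=np.atleast_2d(uv)
    d=np.c_[uv,np.ones(len(uv))]@np.linalg.inv(k["camera_matrix"]).T*[1,-1,-1]@k["pose"][:3,:3].T
    o=k["pose"][:3,3];return o+d*((z-o[2])/d[:,2])[:,None]
def rect(c,q,z):
    grab_frame(c);m=regions_of(c,q)[0]["pixels"]
    n,l,s,_=cv2.connectedComponentsWithStats(m.astype(np.uint8));m=l==1+s[1:,4].argmax()
    v,u=np.nonzero(m);P=unproj(c,np.c_[u,v],z)[:,:2]*1000
    return cv2.minAreaRect(P.astype(np.float32)),P.mean(0)
def R2W(rack,P):
    x,y,t=rack;P=np.atleast_2d(P).astype(float);c,s=np.cos(t),np.sin(t)
    return np.c_[x+c*P[:,0]-s*P[:,1],y+s*P[:,0]+c*P[:,1],P[:,2]]
def box(x0,x1,y0,y1,z):return np.array([[x0,y0,z],[x1,y0,z],[x1,y1,z],[x0,y1,z]])
def crop(c,r,f,name,polys=[]):
    a=grab_frame(c)[:,:,::-1];x0,y0,x1,y1=r
    a=cv2.resize(a[y0:y1,x0:x1],None,fx=f,fy=f,interpolation=cv2.INTER_CUBIC)
    for P,col in polys: cv2.polylines(a,[np.round((proj(c,P)-[x0,y0]+.5)*f).astype(int)],True,col,1)
    cv2.imwrite(name,a)
E
python3 - <<'E'
from h import *
for q,z in(("new_carton_center",.045),("lancet_carton_center",.045),("swab_carton_center",.06)): print(q,rect("top",q,z))
print(unproj("top",np.array([[90,347],[500,308],[510,318]])/2.956+[200,90],.066))
rack=(.633,-.008,np.radians(5))
g,r,b=(0,255,0),(0,0,255),(255,80,0)
S=[(R2W(rack,box(0,0,-.178,.178,.04)),g),(R2W(rack,box(-.09,0,.021,.081,.045)),r),(R2W(rack,box(-.105,0,.082,.150,.06)),b),
 (R2W(rack,box(-.064,-.004,0,.0065,.075)),g)]
crop("top",(220,180,380,290),5,"pics/fit1.png",S)
E
```

```text
new_carton_center (((524.6118774414062, -73.8763656616211), (90.77249908447266, 60.34256362915039), 12.156089782714844), array([524.86449595, -74.30075758]))
lancet_carton_center (((590.65185546875, 34.240230560302734), (95.36946105957031, 66.33417510986328), 5.124807357788086), array([589.23755971,  34.11142529]))
swab_carton_center (((574.1054077148438, 96.68962097167969), (108.88671112060547, 72.57329559326172), 7.075314521789551), array([573.82793836,  96.80560442]))
[[ 0.64204441  0.157998    0.066     ]
 [ 0.68007118 -0.17671457  0.066     ]
 [ 0.67195647 -0.18497194  0.066     ]]
```

View pics/fit1.png

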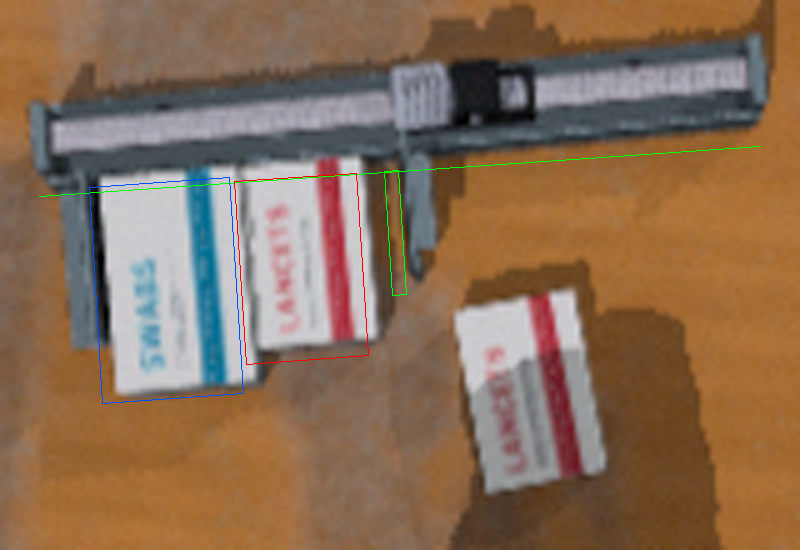

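```bash
python3 - <<'E'
from h import *
rack=(.642,-.0125,np.radians(6.2))
g,r,b=(0,255,0),(0,0,255),(255,80,0)
jf=.006; v=.022-jf
S=[(R2W(rack,box(0,0,-.178,.178,.04)),g),(R2W(rack,box(-.09,0,.021,.081,.045)),r),(R2W(rack,box(-.105,0,.082,.150,.06)),b),
 (R2W(rack,box(-.064,-.004,jf-.0155,jf,.075)),g),(R2W((.5246,-.0739,np.radians(12.2)),box(-.045,.045,-.03,.03,.045)),g)]
p=unproj("top",np.array([[422,96],[475,92]])/5+[220,180],.09); print("pad guess",p)
c,s=np.cos(rack[2]),np.sin(rack[2]);M=np.array([[c,s],[-s,c]])
print("in rack",(p[:,:2]-rack[:2])@M.T, "carton",(np.array([.5246,-.0739])-rack[:2])@M.T)
crop("top",(220,180,380,290),5,"pics/fit2.png",S)
E
```

```text
pad guess [[ 0.66127452 -0.02097885  0.09      ]
 [ 0.66362777 -0.04609029  0.09      ]]
in rack [[ 0.01824607 -0.01051089]
 [ 0.01787354 -0.03572961]] carton [-0.12334448 -0.04836174]
```

View pics/fit2.png

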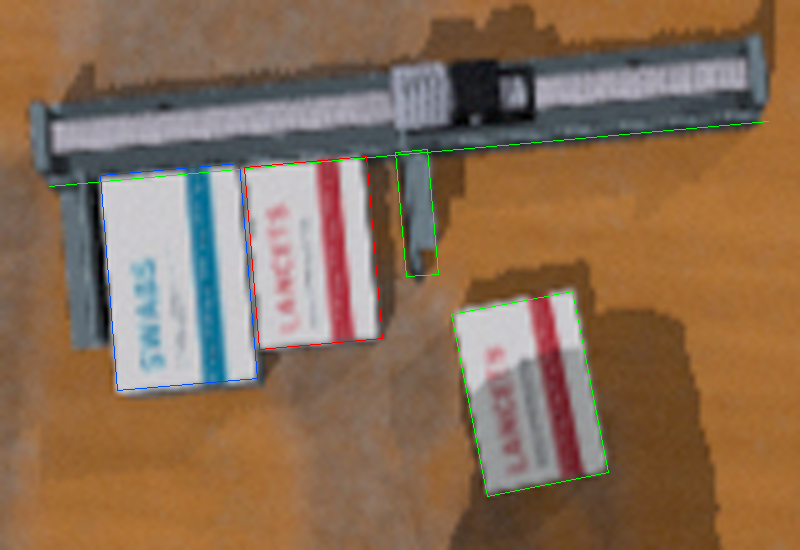

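Request:
{"method": "apply_moves", "body": {"targets": [{"translation": [0,0,0],"twist": 0.74,"hand": 0},{"translation": [0,0,0],"twist": 0.74,"hand": 0},{"translation": [0,0,0],"twist": 0.74,"hand": 0},{"translation": [0.34,-0.34,0],"twist": 0,"hand": 0},{"translation": [0.34,-0.34,0],"twist": 0,"hand": 0},{"translation": [0.34,-0.34,0],"twist": 0,"hand": 0},{"translation": [0.34,-0.34,0],"twist": 0,"hand": 0},{"translation": [0.34,-0.34,0],"twist": 0,"hand": 0}]}}

```text
time: 2.4
tool_pos: [0.354, -0.4025, 0.2535]
tool_rot: [0.0, 0.999, 0.054, 0.0]
contact_force: [0.8, -0.6, -0.1]
gripper_width: -0.0
grasp_force: 0.0
```

Request:
{"method": "apply_moves", "body": {"targets": [{"translation": [0.34,-0.34,0],"twist": 0,"hand": 0},{"translation": [0.34,-0.34,0],"twist": 0,"hand": 0},{"translation": [0.34,-0.34,0],"twist": 0,"hand": 0},{"translation": [0.34,-0.34,0],"twist": 0,"hand": 0},{"translation": [0.34,-0.34,0],"twist": 0,"hand": 0},{"translation": [0.34,-0.34,0],"twist": 0,"hand": 0},{"translation": [0.34,-0.34,0],"twist": 0,"hand": 0},{"translation": [0,0,0],"twist": 0,"hand": 0}]}}

```text
time: 3.2
tool_pos: [0.5665, -0.1374, 0.2533]
tool_rot: [-0.001, 0.998, 0.057, 0.001]
contact_force: [-0.9, -1.0, -0.8]
gripper_width: 0.004
grasp_force: 0.0
```

```bash
cat >> h.py <<'E'
RACK=(.642,-.0125,np.radians(6.2))
def where():
    s=state();w,x,y,z=s["tool_rot"];p=np.array(s["tool_pos"])
    from scipy.spatial.transform import Rotation as Ro
    M=Ro.from_quat([x,y,z,w]).as_matrix();c,q=np.cos(RACK[2]),np.sin(RACK[2]);d=p[:2]-RACK[:2]
    f=s["contact_force"];rot=lambda a:(c*a[0]+q*a[1],-q*a[0]+c*a[1])
    print("t",round(s["time"],2),"rack mm",np.round(np.array([*rot(d),p[2]])*1000,1),"yaw-rack deg",round(np.degrees(np.arctan2(M[1,0],M[0,0]))-np.degrees(RACK[2]),2),
     "tilt",np.round(M[:,2],3),"F rack",np.round([*rot(f),f[2]],1),"w",round(s["gripper_width"],2))
E
python3 -c "from h import *;where()"
```

```text
t 3.2 rack mm [ -88.6 -116.   253.3] yaw-rack deg 0.34 tilt [ 0.001  0.002 -1.   ] F rack [-1.  -0.9 -0.8] w 0.0
```

Request:
{"method": "apply_moves", "body": {"targets": [{"translation": [0.34,-0.34,0],"twist": 0,"hand": 0},{"translation": [0.34,-0.34,0],"twist": 0,"hand": 0},{"translation": [0.34,-0.34,0],"twist": 0.06,"hand": 0},{"translation": [0.06,-0.08,0.3],"twist": 0,"hand": 0},{"translation": [0,0,0.4],"twist": 0,"hand": 0},{"translation": [0,0,0.4],"twist": 0,"hand": 0},{"translation": [0,0,0.1],"twist": 0,"hand": 0},{"translation": [0,0,0],"twist": 0,"hand": 0}]}}

```text
time: 4.0
tool_pos: [0.6582, -0.0211, 0.131]
tool_rot: [-0.0, 0.999, 0.051, -0.002]
contact_force: [0.2, -0.1, 0.5]
gripper_width: -0.004
grasp_force: 0.0
```

```bash
python3 - <<'E'
from h import *
where()
p=proj("scene",R2W(RACK,[[.019,-.01,.09]]))[0].astype(int);print(p)
crop("scene",(p[0]-70,p[1]-70,p[0]+70,p[1]+45),5,"pics/press.png",[(R2W(RACK,box(.004,.034,-.0235,.0025,.09)),(0,255,0))])
E
```

```text
t 4.0 rack mm [ 15.2 -10.3 131. ] yaw-rack deg -0.4 tilt [-0.005  0.001 -1.   ] F rack [ 0.2 -0.2  0.5] w -0.0
[272 203]
```

View pics/press.png

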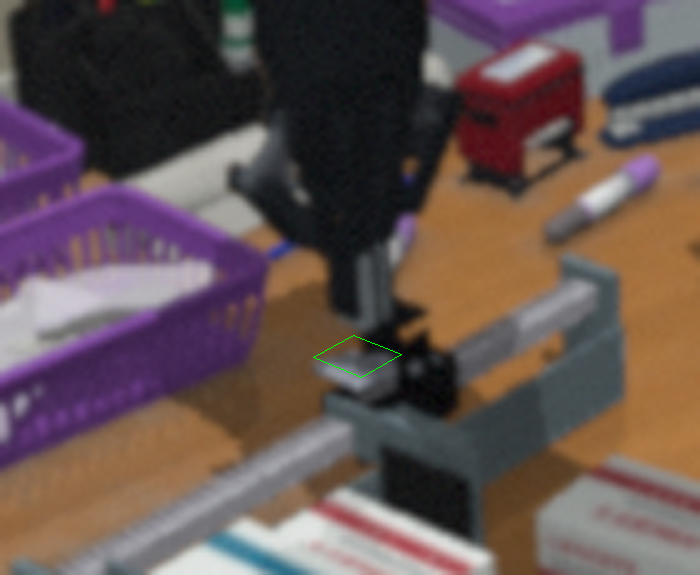

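Request:
{"method": "apply_moves", "body": {"targets": [{"translation": [0.04,-0.07,0],"twist": -0.06,"hand": 0},{"translation": [0,0,0],"twist": 0,"hand": 0},{"translation": [0,0,0.08],"twist": 0,"hand": 0},{"translation": [0,0,0.04],"twist": 0,"hand": 0},{"translation": [0,0,0.04],"twist": 0,"hand": 0},{"translation": [0,0,0],"twist": 0,"hand": 0},{"translation": [0,0,0],"twist": 0,"hand": 0}]}}

```text
time: 4.75
tool_pos: [0.6628, -0.0135, 0.1169]
tool_rot: [-0.0, 0.999, 0.054, -0.0]
contact_force: [0.5, -0.9, -0.6]
gripper_width: -0.0
grasp_force: 0.0
```

```bash
python3 -c "from h import *;where()"
```

```text
t 4.75 rack mm [ 20.5  -3.2 116.9] yaw-rack deg -0.03 tilt [-0.001  0.    -1.   ] F rack [ 0.4 -1.  -0.6] w -0.0
```

Request:
{"method": "apply_moves", "body": {"targets": [{"translation": [0,0,0.04],"twist": 0,"hand": 0},{"translation": [0,0,0.04],"twist": 0,"hand": 0},{"translation": [0,0,0],"twist": 0,"hand": 0}]}}

```text
time: 5.05
tool_pos: [0.6632, -0.0134, 0.1091]
tool_rot: [-0.0, 0.999, 0.054, 0.0]
contact_force: [-0.5, -0.4, 2.5]
gripper_width: 0.0
grasp_force: 1.1
```

Request:
{"method": "apply_moves", "body": {"targets": [{"translation": [0,0,0.04],"twist": 0,"hand": 0},{"translation": [0,0,0],"twist": 0,"hand": 0},{"translation": [0,0,0],"twist": 0,"hand": 0}]}}

```text
time: 5.35
tool_pos: [0.6634, -0.0133, 0.1058]
tool_rot: [-0.0, 0.999, 0.054, 0.0]
contact_force: [0.7, 1.7, 3.1]
gripper_width: -0.0
grasp_force: 1.6
```

Request:
{"method": "apply_moves", "body": {"targets": [{"translation": [0,0,0.03],"twist": 0,"hand": 0},{"translation": [0,0,0],"twist": 0,"hand": 0},{"translation": [0,0,0],"twist": 0,"hand": 0}]}}

```text
time: 5.65
tool_pos: [0.6634, -0.0134, 0.103]
tool_rot: [0.0, 0.999, 0.054, 0.001]
contact_force: [0.9, 0.7, 5.5]
gripper_width: 0.003
grasp_force: 2.7
```

Request:
{"method": "apply_moves", "body": {"targets": [{"translation": [0,0,0.02],"twist": 0,"hand": 0},{"translation": [0,0,0],"twist": 0,"hand": 0},{"translation": [0,0,0],"twist": 0,"hand": 0}]}}

```text
time: 5.95
tool_pos: [0.6636, -0.0137, 0.1022]
tool_rot: [0.0, 0.999, 0.054, 0.001]
contact_force: [-3.0, 1.7, 10.3]
gripper_width: -0.004
grasp_force: 5.0
```

Request:
{"method": "apply_moves", "body": {"targets": [{"translation": [0,0.04,0],"twist": 0,"hand": 0},{"translation": [0,0.04,0],"twist": 0,"hand": 0},{"translation": [0,0.04,0],"twist": 0,"hand": 0},{"translation": [0,0.04,0],"twist": 0,"hand": 0},{"translation": [0,0.04,0],"twist": 0,"hand": 0},{"translation": [0,0,0],"twist": 0,"hand": 0}]}}

```text
time: 6.55
tool_pos: [0.6659, -0.0342, 0.1022]
tool_rot: [0.001, 0.999, 0.054, 0.001]
contact_force: [-2.9, -0.6, 9.1]
gripper_width: -0.001
grasp_force: 4.7
```

```bash
python3 - <<'E'
from h import *
where();grab_frame("top")
for q in("release_pad","jaw_back"):print(q,[np.round(r["point"],3) for r in recognise("top",q)])
E
```

```text
t 6.55 rack mm [ 21.4 -24.1 102.2] yaw-rack deg -0.04 tilt [ 0.001 -0.001 -1.   ] F rack [-3.  -0.2  9.1] w -0.0
release_pad []
jaw_back [array([ 0.637, -0.04 ,  0.075])]
```

Request:
{"method": "apply_moves", "body": {"targets": [{"translation": [0,0.05,0],"twist": 0,"hand": 0},{"translation": [0,0.05,0],"twist": 0,"hand": 0},{"translation": [0,0.05,0],"twist": 0,"hand": 0},{"translation": [0,0.05,0],"twist": 0,"hand": 0},{"translation": [0,0.05,0],"twist": 0,"hand": 0},{"translation": [0,0.05,0],"twist": 0,"hand": 0},{"translation": [0,0.05,0],"twist": 0,"hand": 0},{"translation": [0,0.05,0],"twist": 0,"hand": 0}]}}

```text
time: 7.5
tool_pos: [0.6702, -0.0735, 0.1022]
tool_rot: [0.0, 0.999, 0.054, 0.001]
contact_force: [-1.2, 0.7, 8.4]
gripper_width: 0.001
grasp_force: 4.7
```

Request:
{"method": "apply_moves", "body": {"targets": [{"translation": [0,0.05,0],"twist": 0,"hand": 0},{"translation": [0,0.05,0],"twist": 0,"hand": 0},{"translation": [0,0.05,0],"twist": 0,"hand": 0},{"translation": [0,0.05,0],"twist": 0,"hand": 0},{"translation": [0,0.04,0],"twist": 0,"hand": 0},{"translation": [0,0.02,0],"twist": 0,"hand": 0},{"translation": [0,0,0],"twist": 0,"hand": 0}]}}

```text
time: 8.2
tool_pos: [0.6731, -0.0998, 0.1022]
tool_rot: [0.001, 0.999, 0.054, 0.001]
contact_force: [-1.1, 0.1, 9.3]
gripper_width: -0.0
grasp_force: 4.4
```

```bash
python3 - <<'E'
from h import *
where()
crop("top",(220,180,380,290),5,"pics/open.png",[(R2W(RACK,box(-.064,-.004,-.098-.0155,-.098,.075)),(0,255,0))])
E
```

```text
t 8.2 rack mm [ 21.5 -90.1 102.2] yaw-rack deg -0.04 tilt [ 0.002 -0.001 -1.   ] F rack [-1.   0.2  9.3] w -0.0
```

View pics/open.png

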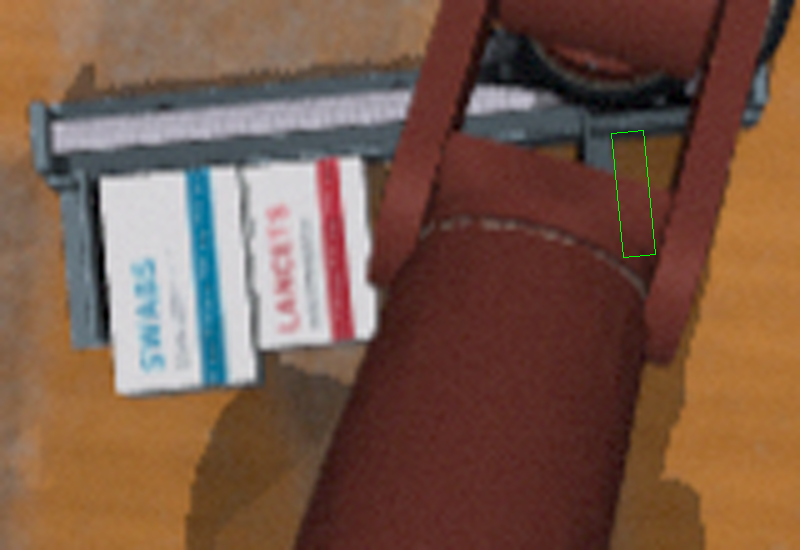

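Request:
{"method": "apply_moves", "body": {"targets": [{"translation": [0,0.04,0],"twist": 0,"hand": 0},{"translation": [0,0.04,0],"twist": 0,"hand": 0},{"translation": [0,0.02,0],"twist": 0,"hand": 0},{"translation": [0,0.01,0],"twist": 0,"hand": 0},{"translation": [0,0,0],"twist": 0,"hand": 0},{"translation": [0,0,0],"twist": 0,"hand": 0}]}}

```text
time: 8.85
tool_pos: [0.6743, -0.1105, 0.1023]
tool_rot: [0.001, 0.999, 0.054, 0.001]
contact_force: [-0.9, 0.5, 8.3]
gripper_width: -0.001
grasp_force: 4.4
```

Request:
{"method": "apply_moves", "body": {"targets": [{"translation": [0,0.02,0],"twist": 0,"hand": 0},{"translation": [0,0,0],"twist": 0,"hand": 0},{"translation": [0,0,0],"twist": 0,"hand": 0}]}}

```text
time: 9.15
tool_pos: [0.6745, -0.1124, 0.1022]
tool_rot: [0.001, 0.999, 0.054, 0.001]
contact_force: [-0.9, 0.3, 9.5]
gripper_width: -0.005
grasp_force: 4.4
```

```bash
python3 -c "from h import *;where()"
```

```text
t 9.15 rack mm [  21.5 -102.9  102.2] yaw-rack deg -0.02 tilt [ 0.002 -0.001 -1.   ] F rack [-0.9  0.4  9.5] w -0.0
```

Request:
{"method": "apply_moves", "body": {"targets": [{"translation": [0,0.02,0],"twist": 0,"hand": 0},{"translation": [0,0.02,0],"twist": 0,"hand": 0},{"translation": [0,0,0],"twist": 0,"hand": 0},{"translation": [0,0,0],"twist": 0,"hand": 0}]}}

```text
time: 9.55
tool_pos: [0.6748, -0.1141, 0.1022]
tool_rot: [-0.001, 0.999, 0.054, 0.001]
contact_force: [-1.5, 6.9, 10.8]
gripper_width: -0.001
grasp_force: 5.4
```

Request:
{"method": "apply_moves", "body": {"targets": [{"translation": [0,0.02,0],"twist": 0,"hand": 0},{"translation": [0,0,0],"twist": 0,"hand": 0},{"translation": [0,0,0],"twist": 0,"hand": 0}]}}

```text
time: 9.85
tool_pos: [0.6752, -0.1158, 0.1024]
tool_rot: [-0.002, 0.999, 0.054, 0.001]
contact_force: [-1.0, 7.8, 9.9]
gripper_width: -0.003
grasp_force: 5.6
```

```bash
python3 - <<'E'
from h import *
where();grab_frame("top")
for q in("jaw_back",):
  for m in regions_of("top",q)[:1]:
    v,u=np.nonzero(m["pixels"]); print(m["score"],u.min(),u.max(),v.min(),v.max())
    for vv in range(v.min(),v.max()+1): print(vv,u[v==vv].min(),u[v==vv].max(),end="; ")
for y in(-.098,-.096,-.092,-.088): print(y,np.round(proj("top",R2W(RACK,[[-.004,y,.075],[-.02,y,.075],[-.03,y,.075]])),1).tolist())
E
```

```text
t 9.85 rack mm [  21.8 -106.3  102.4] yaw-rack deg 0.0 tilt [ 0.002  0.004 -1.   ] F rack [-0.1  7.8  9.9] w -0.0
-0.098 [[341.7, 206.1], [342.3, 212.7], [342.7, 216.8]]
-0.096 [[340.9, 206.2], [341.5, 212.7], [341.9, 216.9]]
-0.092 [[339.2, 206.3], [339.8, 212.9], [340.2, 217.0]]
-0.088 [[337.5, 206.5], [338.2, 213.0], [338.6, 217.2]]
```

```bash
python3 - <<'E'
from h import *
a=grab_frame("top").astype(int)
for v in(210,213): print(v,[tuple(a[v,u]) for u in range(332,352)])
b=cv2.imread("pics/top0.png").astype(int)[:,:,::-1]
print([tuple(b[216,u]) for u in range(295,312)], proj("top",R2W(RACK,[[-.025,.0035,.075],[-.025,.0035-.0155,.075]])))
E
```

```text
210 [(np.int64(98), np.int64(48), np.int64(39)), (np.int64(97), np.int64(45), np.int64(38)), (np.int64(98), np.int64(48), np.int64(41)), (np.int64(96), np.int64(46), np.int64(40)), (np.int64(90), np.int64(43), np.int64(39)), (np.int64(89), np.int64(39), np.int64(35)), (np.int64(97), np.int64(47), np.int64(40)), (np.int64(99), np.int64(47), np.int64(33)), (np.int64(79), np.int64(43), np.int64(32)), (np.int64(70), np.int64(36), np.int64(30)), (np.int64(62), np.int64(41), np.int64(40)), (np.int64(68), np.int64(70), np.int64(79)), (np.int64(78), np.int64(85), np.int64(90)), (np.int64(78), np.int64(86), np.int64(93)), (np.int64(74), np.int64(86), np.int64(93)), (np.int64(81), np.int64(93), np.int64(100)), (np.int64(97), np.int64(74), np.int64(58)), (np.int64(99), np.int64(66), np.int64(30)), (np.int64(102), np.int64(67), np.int64(34)), (np.int64(101), np.int64(65), np.int64(30))]
213 [(np.int64(97), np.int64(46), np.int64(37)), (np.int64(97), np.int64(48), np.int64(41)), (np.int64(94), np.int64(43), np.int64(37)), (np.int64(96), np.int64(45), np.int64(37)), (np.int64(96), np.int64(45), np
[... 801 characters left out ...]
4(38)), (np.int64(122), np.int64(89), np.int64(58)), (np.int64(116), np.int64(79), np.int64(52)), (np.int64(52), np.int64(37), np.int64(31)), (np.int64(95), np.int64(108), np.int64(117)), (np.int64(105), np.int64(117), np.int64(127)), (np.int64(102), np.int64(118), np.int64(126)), (np.int64(107), np.int64(120), np.int64(131)), (np.int64(113), np.int64(126), np.int64(136)), (np.int64(82), np.int64(72), np.int64(65)), (np.int64(94), np.int64(63), np.int64(35)), (np.int64(98), np.int64(63), np.int64(31)), (np.int64(100), np.int64(65), np.int64(37)), (np.int64(101), np.int64(68), np.int64(39)), (np.int64(98), np.int64(64), np.int64(34))] [[300.30679194 218.54689531]
 [306.7530017  217.96523559]]
```

Request:
{"method": "apply_moves", "body": {"targets": [{"translation": [0,0.02,0],"twist": 0,"hand": 0},{"translation": [0,0.01,0],"twist": 0,"hand": 0},{"translation": [0,0,0],"twist": 0,"hand": 0},{"translation": [0,0,0],"twist": 0,"hand": 0}]}}

```text
time: 10.4
tool_pos: [0.6757, -0.1186, 0.1025]
tool_rot: [-0.002, 0.999, 0.054, 0.001]
contact_force: [-0.9, 8.2, 10.7]
gripper_width: -0.002
grasp_force: 5.8
```

Request:
{"method": "apply_moves", "body": {"targets": [{"translation": [0,0.02,0],"twist": 0,"hand": 0},{"translation": [0,0,0],"twist": 0,"hand": 0},{"translation": [0,0,0],"twist": 0,"hand": 0}]}}

```text
time: 10.7
tool_pos: [0.6758, -0.1195, 0.1026]
tool_rot: [-0.003, 0.999, 0.054, 0.001]
contact_force: [-2.3, 11.7, 12.3]
gripper_width: -0.002
grasp_force: 9.3
```

Request:
{"method": "apply_moves", "body": {"targets": [{"translation": [0,-0.02,-0.05],"twist": 0,"hand": 0},{"translation": [0,0,-0.35],"twist": 0,"hand": 0},{"translation": [0,0,-0.4],"twist": 0,"hand": 0},{"translation": [-0.4,-0.1,0],"twist": 0,"hand": 0.35},{"translation": [-0.4,-0.1,0],"twist": 0,"hand": 0.35},{"translation": [-0.4,-0.1,0],"twist": 0,"hand": 0.35},{"translation": [-0.4,-0.1,0],"twist": 0,"hand": 0.35},{"translation": [-0.4,-0.1,0],"twist": 0,"hand": 0.35}]}}

```text
time: 11.5
tool_pos: [0.468, -0.0925, 0.1789]
tool_rot: [0.0, 0.999, 0.054, -0.001]
contact_force: [-0.5, -0.2, 0.5]
gripper_width: 0.348
grasp_force: 0.0
```

Request:
{"method": "apply_moves", "body": {"targets": [{"translation": [-0.38,-0.1,0],"twist": 0,"hand": 0.35},{"translation": [0,0,0],"twist": 0,"hand": 0.35},{"translation": [0,0,0],"twist": 0,"hand": 0.35}]}}

```text
time: 11.8
tool_pos: [0.4307, -0.0868, 0.1796]
tool_rot: [0.0, 0.999, 0.054, -0.0]
contact_force: [0.1, -0.8, 1.1]
gripper_width: 0.347
grasp_force: 0.0
```

```bash
python3 - <<'E'
from h import *
where()
print(rect("top","new_carton_center",.045))
a=grab_frame("top").astype(int)
print(a[212,338:354].tolist())
print(proj("top",R2W(RACK,[[-.02,-.098,.075],[-.02,-.1135,.075]])))
E
```

```text
t 11.8 rack mm [-218.1  -51.1  179.6] yaw-rack deg -0.05 tilt [-0. -0. -1.] F rack [ 0.1 -0.8  1.1] w 0.35
(((524.1886596679688, -74.37324523925781), (89.45120239257812, 59.84136962890625), 11.678868293762207), array([529.04780383, -75.6876059 ]))
[[101, 67, 37], [93, 59, 26], [49, 35, 24], [17, 15, 15], [24, 26, 31], [62, 72, 79], [72, 83, 86], [68, 81, 84], [70, 80, 88], [73, 83, 89], [71, 56, 45], [94, 63, 30], [92, 56, 26], [93, 60, 28], [93, 61, 25], [92, 58, 28]]
[[342.3212215  212.67390791]
 [348.76485809 212.09249781]]
```

Request:
{"method": "apply_moves", "body": {"targets": [{"translation": [0,0,0.45],"twist": 0,"hand": 0.35},{"translation": [0,0,0.45],"twist": 0,"hand": 0.35},{"translation": [0,0,0.4],"twist": 0,"hand": 0.35},{"translation": [0,0,0.15],"twist": 0,"hand": 0.35},{"translation": [0.2,0,0],"twist": 0,"hand": 0.35},{"translation": [0.1,0,0],"twist": 0,"hand": 0.35},{"translation": [0.06,0,0],"twist": 0,"hand": 0.35},{"translation": [0,0,0],"twist": 0,"hand": 0.35}]}}

```text
time: 12.75
tool_pos: [0.4689, -0.0832, 0.0361]
tool_rot: [0.0, 0.999, 0.054, 0.001]
contact_force: [0.6, 0.0, 0.2]
gripper_width: 0.348
grasp_force: 0.0
```

```bash
python3 - <<'E'
from h import *
where()
crop("scene",(245,170,405,285),5,"pics/push.png")
E
```

```text
t 12.75 rack mm [-179.7  -51.6   36.1] yaw-rack deg 0.01 tilt [ 0.001 -0.001 -1.   ] F rack [ 0.6 -0.   0.2] w 0.35
```

View pics/push.png

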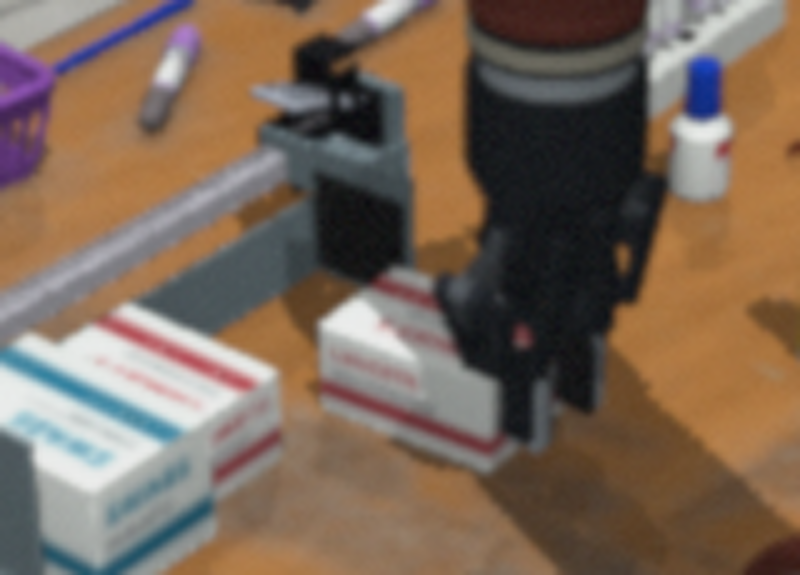

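Request:
{"method": "apply_moves", "body": {"targets": [{"translation": [0.03,0,0],"twist": 0,"hand": 0.35},{"translation": [0.04,0,0],"twist": 0,"hand": 0.35},{"translation": [0.04,0,0],"twist": 0,"hand": 0.35},{"translation": [0.04,0,0],"twist": 0,"hand": 0.35},{"translation": [0.04,0,0],"twist": 0,"hand": 0.35},{"translation": [0.04,0,0],"twist": 0,"hand": 0.35},{"translation": [0.04,0,0],"twist": 0,"hand": 0.35},{"translation": [0.04,0,0],"twist": 0,"hand": 0.35}]}}

```text
time: 13.6
tool_pos: [0.4985, -0.0795, 0.0353]
tool_rot: [-0.0, 0.999, 0.054, -0.0]
contact_force: [-0.6, -0.5, 1.0]
gripper_width: 0.349
grasp_force: 0.5
```

Request:
{"method": "apply_moves", "body": {"targets": [{"translation": [0.04,0,0],"twist": 0,"hand": 0.35},{"translation": [0.04,0,0],"twist": 0,"hand": 0.35},{"translation": [0.04,0,0],"twist": 0,"hand": 0.35},{"translation": [0.04,0,0],"twist": 0,"hand": 0.35},{"translation": [0.04,0,0],"twist": 0,"hand": 0.35},{"translation": [0.04,0,0],"twist": 0,"hand": 0.35},{"translation": [0.04,0,0],"twist": 0,"hand": 0.35},{"translation": [0.04,0,0],"twist": 0,"hand": 0.35}]}}

```text
time: 14.4
tool_pos: [0.5303, -0.0761, 0.0353]
tool_rot: [-0.0, 0.999, 0.054, -0.0]
contact_force: [-1.7, -1.0, 0.7]
gripper_width: 0.35
grasp_force: 0.6
```

```bash
python3 - <<'E'
from h import *
where()
crop("scene",(245,170,405,285),5,"pics/push2.png",[(R2W(RACK,box(-.09,0,-.083,-.023,.045)),(0,255,0))])
E
```

```text
t 14.4 rack mm [-117.9  -51.1   35.3] yaw-rack deg -0.02 tilt [-0.  0. -1.] F rack [-1.8 -0.8  0.7] w 0.35
```

View pics/push2.png

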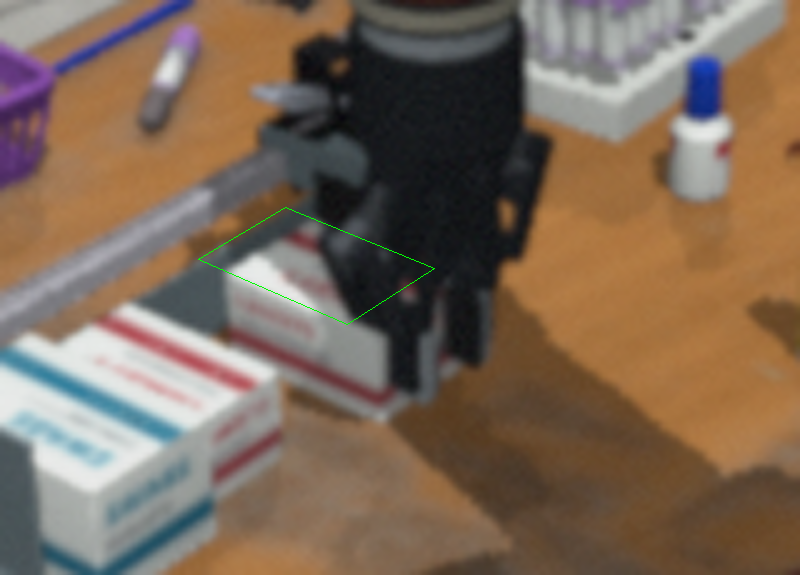

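Request:
{"method": "apply_moves", "body": {"targets": [{"translation": [0.04,0,0],"twist": 0,"hand": 0.35},{"translation": [0.04,0,0],"twist": 0,"hand": 0.35},{"translation": [0.03,0,0],"twist": 0,"hand": 0.35},{"translation": [0.02,0,0],"twist": 0,"hand": 0.35},{"translation": [0,0,0],"twist": 0,"hand": 0.35},{"translation": [0,0,0],"twist": 0,"hand": 0.35}]}}

```text
time: 15.05
tool_pos: [0.543, -0.0747, 0.0353]
tool_rot: [-0.0, 0.999, 0.054, 0.0]
contact_force: [0.8, 0.0, -0.6]
gripper_width: 0.35
grasp_force: 0.0
```

Request:
{"method": "apply_moves", "body": {"targets": [{"translation": [0.02,0,0],"twist": 0,"hand": 0.35},{"translation": [0,0,0],"twist": 0,"hand": 0.35},{"translation": [0,0,0],"twist": 0,"hand": 0.35}]}}

```text
time: 15.35
tool_pos: [0.545, -0.0745, 0.0354]
tool_rot: [0.0, 0.999, 0.054, 0.0]
contact_force: [0.7, 0.2, 0.5]
gripper_width: 0.347
grasp_force: 0.0
```

```bash
python3 -c "from h import *;where()"
```

```text
t 15.35 rack mm [-103.1  -51.2   35.4] yaw-rack deg -0.02 tilt [ 0. -0. -1.] F rack [0.7 0.1 0.5] w 0.35
```

Request:
{"method": "apply_moves", "body": {"targets": [{"translation": [0.015,0,0],"twist": 0,"hand": 0.35},{"translation": [0,0,0],"twist": 0,"hand": 0.35},{"translation": [0,0,0],"twist": 0,"hand": 0.35}]}}

```text
time: 15.65
tool_pos: [0.5465, -0.0744, 0.0353]
tool_rot: [0.0, 0.999, 0.054, 0.0]
contact_force: [-0.2, -0.1, 0.4]
gripper_width: 0.346
grasp_force: 0.0
```

Request:
{"method": "apply_moves", "body": {"targets": [{"translation": [0.015,0,0],"twist": 0,"hand": 0.35},{"translation": [0,0,0],"twist": 0,"hand": 0.35},{"translation": [0,0,0],"twist": 0,"hand": 0.35}]}}

```text
time: 15.95
tool_pos: [0.5476, -0.0742, 0.0352]
tool_rot: [-0.0, 0.999, 0.054, -0.0]
contact_force: [-2.4, -1.0, 2.3]
gripper_width: 0.35
grasp_force: 1.4
```

Request:
{"method": "apply_moves", "body": {"targets": [{"translation": [0.008,0,0],"twist": 0,"hand": 0.35},{"translation": [0,0,0],"twist": 0,"hand": 0.35},{"translation": [0,0,0],"twist": 0,"hand": 0.35}]}}

```text
time: 16.25
tool_pos: [0.5476, -0.0742, 0.0352]
tool_rot: [-0.0, 0.999, 0.054, -0.002]
contact_force: [-6.2, -1.3, 5.0]
gripper_width: 0.351
grasp_force: 3.3
```

Request:
{"method": "apply_moves", "body": {"targets": [{"translation": [-0.15,0,0],"twist": 0,"hand": 0.35},{"translation": [-0.4,0,0],"twist": 0,"hand": 0.35},{"translation": [0,0,-0.45],"twist": 0,"hand": 0},{"translation": [0,0,-0.45],"twist": 0,"hand": 0},{"translation": [0,0,-0.25],"twist": 0,"hand": 0},{"translation": [0.3,0.3,0],"twist": 0,"hand": 0},{"translation": [0.3,0.3,0],"twist": 0,"hand": 0},{"translation": [0.3,0.3,0],"twist": 0,"hand": 0}]}}

```text
time: 17.05
tool_pos: [0.5949, -0.1607, 0.1513]
tool_rot: [0.0, 0.999, 0.054, 0.002]
contact_force: [0.5, 0.4, 0.6]
gripper_width: -0.002
grasp_force: 0.0
```

Request:
{"method": "apply_moves", "body": {"targets": [{"translation": [0.2,0.04,0],"twist": 0,"hand": 0},{"translation": [0,0,0],"twist": 0,"hand": 0},{"translation": [0,0,0],"twist": 0,"hand": 0}]}}

```text
time: 17.35
tool_pos: [0.6133, -0.1614, 0.1499]
tool_rot: [-0.0, 0.999, 0.054, -0.0]
contact_force: [-0.2, 0.1, -0.4]
gripper_width: -0.004
grasp_force: 0.0
```

```bash
python3 -c "
from h import *;where()
print(rect('scene','new_carton_center',.045))"
```

```text
t 17.35 rack mm [ -44.6 -145.   149.9] yaw-rack deg -0.01 tilt [-0.  0. -1.] F rack [-0.2  0.1 -0.4] w -0.0
(((578.078369140625, -47.5551643371582), (137.8181610107422, 106.1955795288086), 3.7792446613311768), array([576.13412442, -46.46923977]))
```

Request:
{"method": "apply_moves", "body": {"targets": [{"translation": [0,0,0.3],"twist": 0,"hand": 0},{"translation": [0,0,0.3],"twist": 0,"hand": 0},{"translation": [0,0,0.13],"twist": 0,"hand": 0},{"translation": [0,-0.05,0],"twist": 0,"hand": 0},{"translation": [0,-0.05,0],"twist": 0,"hand": 0},{"translation": [0,0,0],"twist": 0,"hand": 0}]}}

```text
time: 18.05
tool_pos: [0.6134, -0.1512, 0.0794]
tool_rot: [0.001, 0.999, 0.054, 0.001]
contact_force: [0.0, 0.6, -0.2]
gripper_width: -0.0
grasp_force: 0.0
```

Request:
{"method": "apply_moves", "body": {"targets": [{"translation": [0,-0.04,0],"twist": 0,"hand": 0},{"translation": [0,-0.04,0],"twist": 0,"hand": 0},{"translation": [0,-0.04,0],"twist": 0,"hand": 0},{"translation": [0,-0.04,0],"twist": 0,"hand": 0},{"translation": [0,0,0],"twist": 0,"hand": 0},{"translation": [0,0,0],"twist": 0,"hand": 0}]}}

```text
time: 18.65
tool_pos: [0.6111, -0.136, 0.0778]
tool_rot: [0.0, 0.999, 0.054, 0.001]
contact_force: [-0.2, -2.2, 1.2]
gripper_width: -0.002
grasp_force: 1.2
```

```bash
python3 - <<'E'
from h import *
where()
crop("scene",(245,150,405,265),5,"pics/jaw.png")
E
```

```text
t 18.65 rack mm [ -44.1 -119.4   77.8] yaw-rack deg -0.03 tilt [ 0.001 -0.    -1.   ] F rack [-0.5 -2.2  1.2] w -0.0
```

View pics/jaw.png

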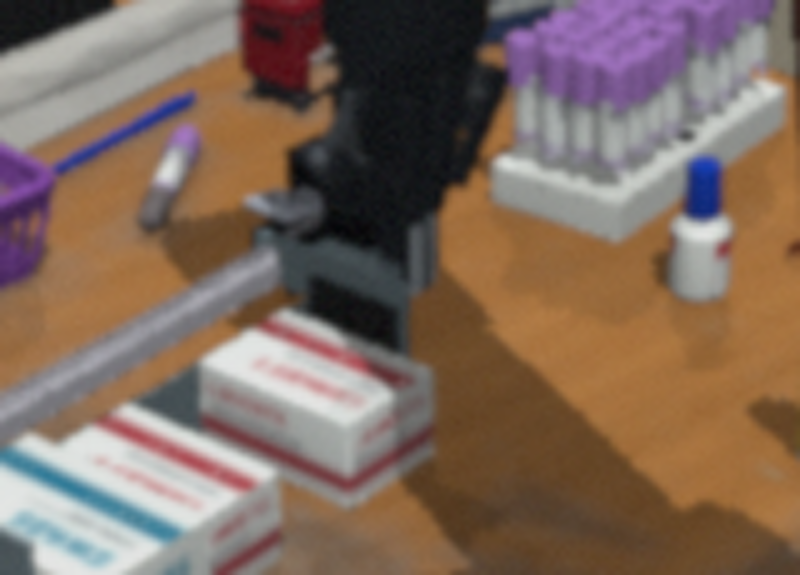

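Request:
{"method": "apply_moves", "body": {"targets": [{"translation": [0,-0.04,0],"twist": 0,"hand": 0},{"translation": [0,-0.04,0],"twist": 0,"hand": 0},{"translation": [0,-0.04,0],"twist": 0,"hand": 0},{"translation": [0,-0.04,0],"twist": 0,"hand": 0},{"translation": [0,-0.04,0],"twist": 0,"hand": 0},{"translation": [0,0,0],"twist": 0,"hand": 0}]}}

```text
time: 19.3
tool_pos: [0.6086, -0.1151, 0.0774]
tool_rot: [-0.0, 0.999, 0.054, 0.0]
contact_force: [1.6, -1.3, 1.1]
gripper_width: 0.0
grasp_force: 1.1
```

Request:
{"method": "apply_moves", "body": {"targets": [{"translation": [0,-0.04,0],"twist": 0,"hand": 0},{"translation": [0,-0.04,0],"twist": 0,"hand": 0},{"translation": [0,-0.04,0],"twist": 0,"hand": 0},{"translation": [0,-0.04,0],"twist": 0,"hand": 0},{"translation": [0,-0.04,0],"twist": 0,"hand": 0},{"translation": [0,0,0],"twist": 0,"hand": 0}]}}

```text
time: 19.9
tool_pos: [0.6062, -0.0953, 0.0772]
tool_rot: [-0.0, 0.999, 0.054, -0.0]
contact_force: [1.0, -1.7, 2.1]
gripper_width: 0.0
grasp_force: 1.2
```

```bash
python3 - <<'E'
from h import *
where()
for q in("new_carton_center","lancet_carton_center","jaw_back"):
  grab_frame("scene");rs=recognise("scene",q)
  c,s=np.cos(RACK[2]),np.sin(RACK[2])
  for r in rs:
    d=np.array(r["point"])[:2]-RACK[:2];print(q,round(r["score"],2),np.round([c*d[0]+s*d[1],-s*d[0]+c*d[1],r["point"][2]],3))
E
```

```text
t 19.9 rack mm [-44.5 -78.4  77.2] yaw-rack deg -0.0 tilt [-0.     0.001 -1.   ] F rack [ 0.8 -1.8  2.1] w 0.0
new_carton_center 0.83 [-0.066 -0.012  0.045]
new_carton_center 0.59 [-0.236  0.208  0.014]
lancet_carton_center 0.83 [-0.067  0.05   0.049]
jaw_back 0.73 [-0.003 -0.056  0.065]
```

Request:
{"method": "apply_moves", "body": {"targets": [{"translation": [0,-0.02,0],"twist": 0,"hand": 0},{"translation": [0,0,0],"twist": 0,"hand": 0},{"translation": [0,0,0],"twist": 0,"hand": 0}]}}

```text
time: 20.5
tool_pos: [0.6057, -0.0943, 0.0768]
tool_rot: [0.0, 0.999, 0.054, -0.001]
contact_force: [1.0, -4.3, -2.0]
gripper_width: -0.001
grasp_force: 2.2
```

Request:
{"method": "apply_moves", "body": {"targets": [{"translation": [0,-0.02,0],"twist": 0,"hand": 0},{"translation": [0,0,0],"twist": 0,"hand": 0},{"translation": [0,0,0],"twist": 0,"hand": 0}]}}

```text
time: 20.8
tool_pos: [0.6054, -0.0919, 0.0768]
tool_rot: [-0.0, 0.999, 0.054, -0.001]
contact_force: [-0.2, -3.5, -2.2]
gripper_width: 0.0
grasp_force: 1.8
```

```bash
python3 - <<'E'
from h import *
where()
crop("scene",(235,165,395,280),5,"pics/jaw2.png",[(R2W(RACK,box(-.09,0,-.04,.02,.045)),(0,255,0))])
E
```

```text
t 20.8 rack mm [-45.  -75.   76.8] yaw-rack deg -0.02 tilt [-0.001  0.    -1.   ] F rack [-0.6 -3.5 -2.2] w 0.0
```

View pics/jaw2.png

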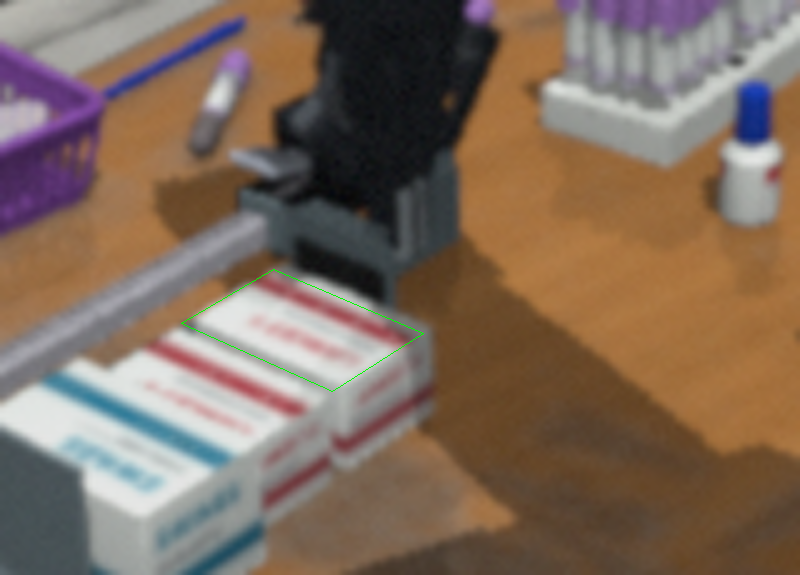

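Request:
{"method": "apply_moves", "body": {"targets": [{"translation": [0,-0.02,0],"twist": 0,"hand": 0},{"translation": [0,0,0],"twist": 0,"hand": 0},{"translation": [0,0,0],"twist": 0,"hand": 0}]}}

```text
time: 21.15
tool_pos: [0.6055, -0.0899, 0.0771]
tool_rot: [-0.0, 0.999, 0.054, -0.0]
contact_force: [-0.0, -4.3, -2.5]
gripper_width: 0.0
grasp_force: 1.8
```

Request:
{"method": "apply_moves", "body": {"targets": [{"translation": [0,-0.015,0],"twist": 0,"hand": 0},{"translation": [0,0,0],"twist": 0,"hand": 0},{"translation": [0,0,0],"twist": 0,"hand": 0}]}}

```text
time: 21.45
tool_pos: [0.6053, -0.0886, 0.0772]
tool_rot: [0.0, 0.999, 0.054, -0.0]
contact_force: [-1.0, -6.4, -2.5]
gripper_width: -0.001
grasp_force: 2.2
```

Request:
{"method": "apply_moves", "body": {"targets": [{"translation": [0,-0.015,0],"twist": 0,"hand": 0},{"translation": [0,0,0],"twist": 0,"hand": 0},{"translation": [0,0,0],"twist": 0,"hand": 0}]}}

```text
time: 21.75
tool_pos: [0.6056, -0.0867, 0.0776]
tool_rot: [-0.0, 0.999, 0.054, 0.0]
contact_force: [-0.1, -2.3, -1.2]
gripper_width: -0.0
grasp_force: 1.1
```

Request:
{"method": "apply_moves", "body": {"targets": [{"translation": [0,-0.015,0],"twist": 0,"hand": 0},{"translation": [0,0,0],"twist": 0,"hand": 0},{"translation": [0,0,0],"twist": 0,"hand": 0}]}}

```text
time: 22.05
tool_pos: [0.6055, -0.0856, 0.0776]
tool_rot: [0.0, 0.999, 0.054, 0.0]
contact_force: [0.0, -3.0, -0.6]
gripper_width: -0.001
grasp_force: 1.8
```

Request:
{"method": "apply_moves", "body": {"targets": [{"translation": [0,-0.015,0],"twist": 0,"hand": 0},{"translation": [0,0,0],"twist": 0,"hand": 0},{"translation": [0,0,0],"twist": 0,"hand": 0}]}}

```text
time: 22.35
tool_pos: [0.6053, -0.0842, 0.0776]
tool_rot: [0.0, 0.999, 0.054, 0.0]
contact_force: [0.1, -4.5, -0.1]
gripper_width: -0.001
grasp_force: 2.2
```

```bash
python3 - <<'E'
from h import *
where()
a=grab_frame("scene")
# profile across the gap between cartons along rack y on top, at several x
g=cv2.cvtColor(a,cv2.COLOR_RGB2GRAY)
ys=np.arange(-.05,.04,.0025)
for x in(-.075,-.05):
    p=proj("scene",R2W(RACK,np.c_[np.full(len(ys),x),ys,np.full(len(ys),.045)])).astype(np.float32)
    v=cv2.remap(g,p[:,:1],p[:,1:],cv2.INTER_LINEAR).ravel();print(x,[(round(y*1000,1),int(t)) for y,t in zip(ys,v)])
E
```

```text
t 22.35 rack mm [-44.2 -67.3  77.6] yaw-rack deg -0.03 tilt [ 0.001 -0.    -1.   ] F rack [-0.4 -4.5 -0.1] w -0.0
-0.075 [(np.float64(-50.0), 73), (np.float64(-47.5), 72), (np.float64(-45.0), 73), (np.float64(-42.5), 77), (np.float64(-40.0), 86), (np.float64(-37.5), 100), (np.float64(-35.0), 113), (np.float64(-32.5), 127), (np.float64(-30.0), 141), (np.float64(-27.5), 139), (np.float64(-25.0), 124), (np.float64(-22.5), 110), (np.float64(-20.0), 113), (np.float64(-17.5), 133), (np.float64(-15.0), 162), (np.float64(-12.5), 182), (np.float64(-10.0), 184), (np.float64(-7.5), 188), (np.float64(-5.0), 194), (np.float64(-2.5), 196), (np.float64(0.0), 190), (np.float64(2.5), 182), (np.float64(5.0), 183), (np.float64(7.5), 191), (np.float64(10.0), 202), (np.float64(12.5), 213), (np.float64(15.0), 218), (np.float64(17.5), 218), (np.float64(20.0), 211), (np.float64(22.5), 201), (np.float64(25.0), 204), (np.float64(27.5), 213), (np.float64(30.0), 212), (np.float64(32.5), 200), (np.float64(35.0), 172), (np.float64(37.5), 139)]
-0.05 [(np.float64(-50.0), 27), (np.float64(-47.5), 19), (np.float64(-45.0), 24), (np.float64(-42.5), 44), (np.float64(-40.0), 89), (np.float64(-37.5), 140), (np.float64(-35.0), 179), (np.float64(-32.5), 189), (np.float64(-30.0), 181), (np.float64(-27.5), 157), (np.float64(-25.0), 129), (np.float64(-22.5), 115), (np.float64(-20.0), 115), (np.float64(-17.5), 142), (np.float64(-15.0), 174), (np.float64(-12.5), 193), (np.float64(-10.0), 199), (np.float64(-7.5), 203), (np.float64(-5.0), 210), (np.float64(-2.5), 211), (np.float64(0.0), 199), (np.float64(2.5), 188), (np.float64(5.0), 187), (np.float64(7.5), 194), (np.float64(10.0), 208), (np.float64(12.5), 220), (np.float64(15.0), 225), (np.float64(17.5), 227), (np.float64(20.0), 220), (np.float64(22.5), 212), (np.float64(25.0), 217), (np.float64(27.5), 222), (np.float64(30.0), 218), (np.float64(32.5), 203), (np.float64(35.0), 172), (np.float64(37.5), 139)]
```

Request:
{"method": "apply_moves", "body": {"targets": [{"translation": [0,-0.01,0],"twist": 0,"hand": 0},{"translation": [0,0,0],"twist": 0,"hand": 0},{"translation": [0,0,0],"twist": 0,"hand": 0}]}}

```text
time: 22.7
tool_pos: [0.6052, -0.0833, 0.0776]
tool_rot: [0.0, 0.999, 0.054, 0.0]
contact_force: [-0.1, -5.6, -0.7]
gripper_width: 0.0
grasp_force: 2.5
```

Request:
{"method": "apply_moves", "body": {"targets": [{"translation": [0,-0.01,0],"twist": 0,"hand": 0},{"translation": [0,0,0],"twist": 0,"hand": 0},{"translation": [0,0,0],"twist": 0,"hand": 0}]}}

```text
time: 23.0
tool_pos: [0.6051, -0.0824, 0.0776]
tool_rot: [0.0, 0.999, 0.054, 0.0]
contact_force: [0.7, -5.5, -0.7]
gripper_width: -0.002
grasp_force: 2.6
```

Request:
{"method": "apply_moves", "body": {"targets": [{"translation": [0,-0.01,0],"twist": 0,"hand": 0},{"translation": [0,0,0],"twist": 0,"hand": 0},{"translation": [0,0,0],"twist": 0,"hand": 0}]}}

```text
time: 23.3
tool_pos: [0.605, -0.0814, 0.0776]
tool_rot: [0.0, 0.999, 0.054, 0.0]
contact_force: [-1.0, -5.8, -0.6]
gripper_width: 0.002
grasp_force: 2.6
```

Request:
{"method": "apply_moves", "body": {"targets": [{"translation": [0,-0.01,0],"twist": 0,"hand": 0},{"translation": [0,0,0],"twist": 0,"hand": 0},{"translation": [0,0,0],"twist": 0,"hand": 0}]}}

```text
time: 23.6
tool_pos: [0.6049, -0.0805, 0.0776]
tool_rot: [0.0, 0.999, 0.054, 0.0]
contact_force: [-0.4, -6.7, -0.9]
gripper_width: -0.003
grasp_force: 2.8
```

Request:
{"method": "apply_moves", "body": {"targets": [{"translation": [0,-0.01,0],"twist": 0,"hand": 0},{"translation": [0,0,0],"twist": 0,"hand": 0},{"translation": [0,0,0],"twist": 0,"hand": 0}]}}

```text
time: 23.9
tool_pos: [0.6049, -0.0804, 0.0777]
tool_rot: [0.001, 0.999, 0.054, 0.0]
contact_force: [0.2, -8.5, -0.2]
gripper_width: -0.001
grasp_force: 4.3
```

```bash
cat > prof.py <<'E'
from h import *
where()
g=cv2.cvtColor(grab_frame("scene"),cv2.COLOR_RGB2GRAY);g0=cv2.imread("pics/scene0.png",0)
ys=np.arange(-.048,.092,.002);x=-.05
p=proj("scene",R2W(RACK,np.c_[np.full(len(ys),x),ys,np.full(len(ys),.045)])).astype(np.float32)
f=lambda g:cv2.remap(g,p[:,:1],p[:,1:],cv2.INTER_LINEAR).ravel()
print(*[f"{round(y*1000)}:{a}/{b}" for y,a,b in zip(ys,f(g),f(g0))])
E
python3 prof.py
```

```text
t 23.9 rack mm [-44.2 -63.5  77.7] yaw-rack deg -0.03 tilt [ 0.001 -0.003 -1.   ] F rack [-0.7 -8.5 -0.2] w -0.0
-48:37/84 -46:27/82 -44:22/83 -42:22/82 -40:39/83 -38:67/83 -36:108/81 -34:148/83 -32:180/86 -30:194/85 -28:190/83 -26:180/82 -24:162/83 -22:140/85 -20:121/84 -18:114/83 -16:120/83 -14:138/81 -12:166/77 -10:187/64 -8:198/49 -6:200/36 -4:202/24 -2:208/16 0:211/16 2:208/17 4:198/19 6:190/20 8:187/20 10:191/19 12:198/19 14:209/19 16:219/18 18:225/25 20:227/52 22:227/86 24:225/128 26:224/162 28:224/187 30:223/193 32:217/187 34:202/168 36:179/143 38:152/121 40:129/111 42:118/111 44:125/124 46:146/148 48:173/170 50:190/179 52:199/182 54:200/183 56:203/189 58:210/196 60:213/191 62:209/182 64:200/176 66:196/179 68:198/187 70:208/196 72:219/205 74:223/208 76:223/203 78:218/191 80:204/171 82:182/147 84:155/125 86:132/111 88:119/108 90:123/117
```

Request:
{"method": "apply_moves", "body": {"targets": [{"translation": [0,-0.01,0],"twist": 0,"hand": 0},{"translation": [0,0,0],"twist": 0,"hand": 0},{"translation": [0,0,0],"twist": 0,"hand": 0}]}}

```text
time: 24.25
tool_pos: [0.6049, -0.0803, 0.0777]
tool_rot: [0.002, 0.999, 0.054, 0.001]
contact_force: [0.7, -11.3, -2.1]
gripper_width: 0.004
grasp_force: 5.7
```

```bash
python3 prof.py | head -1; python3 - <<'E'
from h import *
# far (+y) edge of the lever pad, seen against the background: luminance along vertical line at pad's +y end
g=cv2.cvtColor(grab_frame("scene"),cv2.COLOR_RGB2GRAY)
def pad(g,jf):
    for dy in(-.004,):
        for x in(.012,.026):
            zs=np.arange(.070,.110,.002);y=jf+dy
            p=proj("scene",R2W(RACK,np.c_[np.full(len(zs),x),np.full(len(zs),y),zs])).astype(np.float32)
            print(jf,x,cv2.remap(g,p[:,:1],p[:,1:],cv2.INTER_LINEAR).ravel())
pad(cv2.imread("pics/scene0.png",0),.0045);pad(g,-.041)
E
```

```text
t 24.25 rack mm [-44.2 -63.4  77.7] yaw-rack deg -0.03 tilt [ 0.001 -0.004 -1.   ] F rack [ -0.6 -11.3  -2.1] w 0.0
0.0045 0.012 [ 81  75  61  42  50  79 109 130 135 127 121 118 118 122 125 122 118 117
 117 116]
0.0045 0.026 [ 74  72  76  94 109 117 125 135 139 135 130 123 116 118 118 118 118 116
 115 116]
-0.041 0.012 [ 79  68  54  36  33  47  71  96 105 102  92  81  80  87  94  99 100 101
 101 101]
-0.041 0.026 [ 65  50  49  63  78  93 112 134 141 137 124 115 119 122 123 121 120 117
 113 108]
```

Request:
{"method": "apply_moves", "body": {"targets": [{"translation": [0,0.03,0],"twist": 0,"hand": 0},{"translation": [0,0.2,0],"twist": 0,"hand": 0},{"translation": [0,0.2,0],"twist": 0,"hand": 0},{"translation": [0,0,-0.3],"twist": 0,"hand": 0},{"translation": [0,0,-0.4],"twist": 0,"hand": 0},{"translation": [0,0,-0.3],"twist": 0,"hand": 0},{"translation": [-0.2,0.4,0],"twist": 0,"hand": 0},{"translation": [-0.2,0.4,0],"twist": 0,"hand": 0}]}}

```text
time: 25.15
tool_pos: [0.579, -0.205, 0.1797]
tool_rot: [0.0, 0.998, 0.055, 0.002]
contact_force: [-0.0, 0.1, -0.2]
gripper_width: -0.0
grasp_force: 0.0
```

Request:
{"method": "apply_moves", "body": {"targets": [{"translation": [-0.2,0.4,0],"twist": 0,"hand": 0},{"translation": [-0.2,0.4,0],"twist": 0,"hand": 0},{"translation": [-0.2,0.4,0],"twist": 0,"hand": 0},{"translation": [-0.2,0.4,0],"twist": 0,"hand": 0},{"translation": [0,0,0],"twist": 0,"hand": 0}]}}

```text
time: 25.65
tool_pos: [0.5137, -0.3769, 0.1776]
tool_rot: [0.0, 0.999, 0.051, 0.0]
contact_force: [0.8, 1.0, 0.4]
gripper_width: -0.001
grasp_force: 0.0
```

```bash
cat > chk.py <<'E'
from h import *
where()
c,s=np.cos(RACK[2]),np.sin(RACK[2])
for q,z in(("new_carton_center",.045),("lancet_carton_center",.045),("swab_carton_center",.06)):
    grab_frame("top")
    for m in regions_of("top",q)[:2]:
        v,u=np.nonzero(m["pixels"]);P=unproj("top",np.c_[u,v],z)[:,:2]-RACK[:2]
        P=np.c_[c*P[:,0]+s*P[:,1],-s*P[:,0]+c*P[:,1]]*1000
        print(q,round(m["score"],2),"x",np.percentile(P[:,0],[1,99]).round(1),"y",np.percentile(P[:,1],[1,99]).round(1),cv2.minAreaRect(P.astype(np.float32)))
a=grab_frame("top");g=cv2.cvtColor(a,cv2.COLOR_RGB2GRAY)
def prof(x,z,ys):
    p=proj("top",R2W(RACK,np.c_[np.full(len(ys),x),ys,np.full(len(ys),z)])).astype(np.float32)
    v=cv2.remap(a,p[:,:1],p[:,1:],cv2.INTER_LINEAR)[:,0]
    print(x,z,*[f"{round(y*1000)}:{t[0]},{t[2]}" for y,t in zip(ys,v)])
prof(-.03,.075,np.arange(-.07,-.02,.002));prof(-.05,.075,np.arange(-.07,-.02,.002))
E
python3 chk.py
```

```text
t 25.65 rack mm [-166.9 -348.5  177.6] yaw-rack deg -0.37 tilt [ 0.001 -0.001 -1.   ] F rack [0.9 0.9 0.4] w -0.0
new_carton_center 0.87 x [-91.4  -0.8] y [-35.1  24.3] ((-46.156612396240234, -5.082103729248047), (92.92659759521484, 61.67238998413086), 1.1223773956298828)
lancet_carton_center 0.6 x [-92.6  -2.2] y [24.9 83.7] ((-47.3737678527832, 54.24868392944336), (60.35760498046875, 92.35335540771484), 89.60521697998047)
swab_carton_center 0.84 x [-109.3   -5. ] y [ 83.6 151.2] ((-56.6020622253418, 117.88853454589844), (109.41400909423828, 70.00548553466797), 2.5233967304229736)
-0.03 0.075 -70:170,55 -68:164,54 -66:146,48 -64:138,46 -62:139,47 -60:141,50 -58:142,48 -56:115,37 -54:106,43 -52:105,73 -50:107,115 -48:112,138 -46:113,138 -44:112,135 -42:96,117 -40:80,98 -38:79,90 -36:106,105 -34:205,205 -32:214,215 -30:214,215 -28:213,214 -26:208,201 -24:194,158 -22:169,76
-0.05 0.075 -70:174,59 -68:173,59 -66:170,55 -64:170,55 -62:171,54 -60:171,53 -58:171,51 -56:172,51 -54:167,55 -52:137,65 -50:114,93 -48:105,115 -46:106,111 -44:103,111 -42:96,112 -40:99,120 -38:90,102 -36:111,114 -34:187,189 -32:216,218 -30:214,216 -28:215,216 -26:211,206 -24:193,155 -22:167,66
```

```bash
python3 -c "
from plant import *
print(job_done())"
```

```text
the job is handed in; nothing more can be done
None
```

The lancet carton is in the row, square against the back fence, and the jaw is pushed up snug against it. The job is handed in at about 26 s. Two points I can't confirm exactly: I did not feel a distinct last click (the jaw stopped dead at about 11 N), and the lancet carton already in the row shifted about 1–2 mm as the row closed up.

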